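# Roll the specimen bar into the V-cradle

### The arm

A 6-joint arm with a two-finger parallel gripper is mounted at the origin on the work surface. World frame = base frame: x ahead of the robot, y to its left, z up, the work surface at z = 0. Lengths are in m, angles in rad, forces in N, time in s.
With the tool pointing down it reaches from about 0.325 to 0.925 m from the base axis. Payload 3.1 kg.
Tool frame: the origin (TCP) lies where the fingers leave the gripper's body, on its centre line; the fingertips stand 73 mm ahead of it and the grasp point (between the pads) lies 54 mm ahead of it; z points along the fingers, y is the line along which they close (so a half turn about z gives the same grasp; the last joint's range is limited). The gripper opens to 85 mm and grips with 20 to 120 N. Pads are 22 mm wide; open, the fingers measure 114 mm over their backs; the gripper's body (76 mm by 85 mm) begins 54 mm behind the grasp point. The pads swing forward as they close: fully open they stand 13 mm farther back than shut.
Start: joints at [-1.333, 0.217, 1.613, -0, 1.311, -0.112], TCP at [0.214, -0.587, 0.304] pointing down, gripper open.
Joint ranges: [-2.75, 2.75], [-0.78, 2.1], [0.31, 2.55], [-1.13, 4.27], [0.13, 2.63], [-2.58, 2.58]. Speed limits (rad/s): [2.79, 2.79, 3.14, 3.14, 3.14, 3.14].

### API

Orientations are given as a unit quaternion [w, x, y, z].
In Python, from station import r, snapshot gives the robot as it stands. The module is installed in compiled form; this text tells all that it offers.
- The arm moves only by the shell command python3 -m inch 'ROWS' [FORCE]. ROWS is JSON, one flat list of numbers, 7 for each row, row after row: the opening, from -1 (shut) to 1 (fully open), then the shift along the tool's x, y, z scaled (see below), then the turn, a rotation vector about the tool's x, y, z scaled (see below). In form: [hand, tx, ty, tz, wx, wy, wz, hand, tx, ty, tz, wx, wy, wz, ...]. A call has 1 to 8 rows; each row shifts and turns the commanded pose from where the row before left it, along the tool's axes as they then stand; what a row does not reach is not made up. The controller multiplies each number of a shift by 0.06 m and each number of a turn by pi/4 rad. A row lasts 1/8 s, in which the tool goes at most 62.5 mm and 10.7 degrees, less where a joint would pass 70% of its speed; a pose out of reach is approached as far as the arm can. A call with a number of a shift or a turn outside -1 to 1 is refused whole. A call with a gripper value outside its range is refused whole. The fingers move at their own pace and stop on an object; FORCE is the grip in N (left out, the last holds). Time passes only in rows, so rows that do not move let the fingers close. It gives the time, the measured TCP pose, the force, the opening and the grip force at its end, in the units of the state.
- r.observe(): the state, without advancing time (a new reading comes with each control period).
- snapshot(name): name is "scene" or "top" or "wrist"; returns a dict with "frame" (480x640x3 uint8, blue, green, red), "camera_matrix" (3x3 intrinsics, pixels), "view" (4x4, takes a point from world to camera coordinates). Camera axes: x right, y up, looking along -z (the intrinsics and any distortion apply to the point x, -y, -z); pixel columns grow to the right and rows downward; lengths in m; the calibration is good to about 2 mm. The wrist camera is an equidistant fisheye: a pixel r from the principal point sees the ray r / f radians off the axis. A picture is of the moment at which its call begins. There is no depth.
- r.job_done(): hands the job in; it is judged then, once.
The state is a dict: "time": time; "joints": joint angles; "qd": joint speeds; "effort": joint torques, N m; "tool_pos": TCP position; "tcp_rot": TCP orientation; "force": force on the tool from outside, world axes, zero at the start; "torque": the same for the moment, N m; "finger_gap": opening from 0.0 (shut) to 1.0 (fully open); "grasp_force": force on a finger pad.
Only numpy, scipy, OpenCV 4.12 (cv2) and the standard library are available. Lean on these libraries where they do the work, as an engineer would, in place of code of your own. Each camera call takes 0.05 s, during which the arm holds its last target. There are 200 camera calls.

### The job

Roll the thick aluminium bar that lies on the bench up the ramp and into the V-groove of the grey cradle, pushing it by its side, and then push it endways along the groove until its end rests against the steel end stop. Use the fingers only to push: the bar must roll, never be lifted or carried, and the jars, beaker, standing metal slug and phone stay where they are. Leave the bar lying at rest in the groove.

Things in the scene. Friction and masses are not known exactly. Their poses are not given: they have to be found in the camera images.
- bar: solid polished aluminium round bar, 44 mm diameter, 120 mm long, 0.4 to 0.6 kg, lying left or right of the cradle, 0.15 to 0.21 m from the groove's centre line, its axis within 0.3 rad of the groove's direction. Origin at the middle of its axis (22 mm above the bench at the start); x runs along the bar, y and z turn with it. Smooth (friction about 0.3, also against the fingers), so it rolls freely when pushed
- cradle: grey V-cradle fixed to the bench. Origin on the bench under the groove's middle; x runs along the 90-degree groove (x = -75 to +75 mm, open at the -x end, towards the robot). Along both sides, the whole length, a ramp rises from the bench at y = +/-79 mm to a lip 14 mm high at y = +/-24 mm, flat to +/-19 mm, where the groove begins. Same on both sides: the bar may come from either
- seat (a point): point on the axis of a bar lying in the groove, at the groove's middle: 26 mm above the bench (10 mm lower than when the bar crosses the lip; its underside is then 4 mm above the bench); axes as the cradle's
- stop (a point): middle of the inner face of the cradle's steel end stop (plate 8 mm thick, 56 mm wide, 42 mm high), 75 mm from the groove's middle along the cradle's x, 26 mm above the bench; axes as the cradle's. When home, the bar's end touches it: the bar's middle is at cradle x = +15 mm, its free end at -45 mm. While rolling in, the bar's middle must be below x = +15 mm to clear it
- jar_a: sealed round sample jar with a wide white lid, 47 mm across, 34 mm high, about 60 g, standing; origin at the centre of its underside. A bystander: leave it where it stands; it stands on the other side of the cradle from the bar, 0.15 to 0.21 m from the groove
- jar_b: sealed round sample jar with a wide white lid, 47 mm across, 34 mm high, about 60 g, standing; origin at the centre of its underside. A bystander: leave it where it stands, near the robot-side left corner of the cradle
- jar_c: sealed round sample jar with a wide white lid, 47 mm across, 34 mm high, about 60 g, standing; origin at the centre of its underside. A bystander: leave it where it stands, near the robot-side right corner of the cradle
- jar_d: sealed round sample jar with a wide white lid, 47 mm across, 34 mm high, about 60 g, standing; origin at the centre of its underside. A bystander: leave it where it stands, apart at the left
- beaker: empty glass beaker, 68 mm across, 90 mm high, standing beyond the cradle; origin at the centre of its underside. A bystander
- slug: short bare metal cylinder standing on end, 32 mm diameter, 60 mm high, beyond the cradle; origin at the centre of its underside. A bystander, not the bar
- phone: phone lying flat, 155 by 76 by 9 mm, at the right; origin at the centre of its underside. A bystander
There are look-alikes about, which are no part of the job. Leave any pink or yellow look-alike of the bar alone.

How it is judged:
On the way, in this order (a step that is already met when the one before it is completed fails the run):
1. the bar has rolled about half a turn about its own axis (angle between bar's own z axis and vertical above 2.2 rad).
2. the bar lies in the V-groove (y of bar in the frame of cradle between -0.004 and 0.004 m and z of bar in the frame of cradle between 0.022 and 0.029 m and angle between the x axis of bar and the x axis of cradle, either way round below 0.06 rad and x of bar in the frame of cradle above -0.075 m), for 0.2 s.
At the end, for the whole second after the job is handed in: The bar lies at rest in the groove, its axis within 4 mm of the groove's middle and 22 to 29 mm above the bench, in line with it (0.06 rad), and its end is within 4 mm of the end stop (all of step 2 and x of bar in the frame of cradle between 0.011 and 0.018 m and linear speed of bar below 0.01 m/s and angular speed of bar below 0.15 rad/s); the robot touches nothing.
It fails at once if the bar is lifted off the bench or off the cradle, or stood up (height (world z) of bar above 0.05 m or angle between bar's own x axis and vertical below 1.15 rad or (height (world z) of bar above 0.034 m and (y of bar in the frame of cradle above 0.095 m or y of bar in the frame of cradle below -0.095 m))).
It fails at once if a bystander is moved by more than 20 mm or knocked over (distance of any of jar_a, jar_b, jar_c, jar_d, beaker, slug, phone from where it was at the start of the episode above 0.02 m or angle between any of jar_a, jar_b, jar_c, jar_d, beaker, slug, phone's own z axis and vertical above 0.5 rad).
It also fails if it takes over 58 s, if anything falls off the work surface, if the arm or the gripper's body presses on something with over 40 N, if the wrist force passes 120 N, or if a joint passes its speed limit or range.

## Working session

There is one attempt and no reset: what is moved stays moved. The work goes in short steps, Python scripts to look and compute and a shell command to move; the robot and the scene stay as the last step left them, time stands still between calls to the robot, and variables do not carry over. Pictures are saved under pics/ and viewed, at most 12 in all, crops included, and the job is handed in when it is done.

```bash
mkdir -p pics
cat > h.py <<'E'
import numpy as np, cv2, json
from station import r, snapshot
def save(n,fn):
    s=snapshot(n); cv2.imwrite(fn,s["frame"]); np.savez(fn+".npz",K=s["camera_matrix"],V=s["view"]); return s
def pix2w(fn,u,v,z):
    d=np.load(fn+".npz"); K,V=d["K"],d["V"]; ray=np.linalg.inv(K)@[u,v,1]; ray=ray*[1,-1,-1]
    R,t=V[:3,:3],V[:3,3]; o=-R.T@t; w=R.T@ray; return o+w*(z-o[2])/w[2]
def w2pix(fn,p):
    d=np.load(fn+".npz"); K,V=d["K"],d["V"]; c=V[:3,:3]@p+V[:3,3]; q=K@(c*[1,-1,-1]); return q[:2]/q[2]
E
python3 - <<'E'
from h import *
for n in("top","scene"):
    s=save(n,f"pics/{n}.png"); print(n,s["camera_matrix"].round(1).tolist(),np.round(s["view"],3).tolist(), [k for k in s])
o=r.observe(); print(o)
E
```

```text
top [[482.1, 0.0, 325.9], [0.0, 482.1, 238.6], [0.0, 0.0, 1.0]] [[0.005, -1.0, 0.001, -0.11], [0.979, 0.005, 0.203, -0.492], [-0.203, 0.0, 0.979, -1.313], [0.0, 0.0, 0.0, 1.0]] ['frame', 'camera_matrix', 'view']
scene [[543.8, 0.0, 323.1], [0.0, 543.8, 226.9], [0.0, 0.0, 1.0]] [[-0.264, 0.964, -0.011, 0.235], [-0.768, -0.203, 0.607, 0.356], [0.583, 0.169, 0.795, -1.762], [0.0, 0.0, 0.0, 1.0]] ['frame', 'camera_matrix', 'view']
{'time': 0.1, 'joints': array([-1.33321360e+00,  2.17721893e-01,  1.61478505e+00,  6.17035129e-06,
        1.31133517e+00, -1.12192087e-01]), 'qd': array([-0.00027113, -0.00227274, -0.00387297, -0.00020767, -0.00209499,
       -0.00163108]), 'effort': array([-8.40331768e-05, -3.98075116e+01, -3.04969561e+01, -9.06190826e-05,
        4.13873015e-03,  1.71345408e-05]), 'tool_pos': array([ 0.2140666 , -0.58657198,  0.30266597]), 'tcp_rot': array([-1.12270499e-03,  9.84745652e-01,  1.73996369e-01, -6.74938317e-05]), 'force': array([ 0.14333659, -0.25898147, -0.23949307]), 'torque': array([0.00779481, 0.0281259 , 0.03253658]), 'grasp_force': 0.0, 'finger_gap': 1.0046856249847718}
```

View pics/top.png

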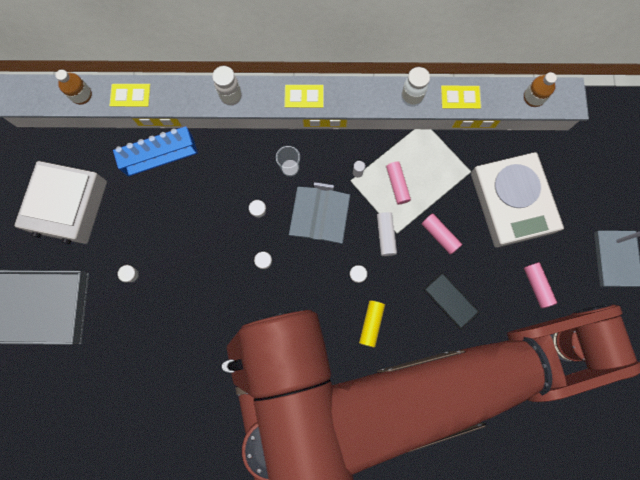

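View pics/scene.png

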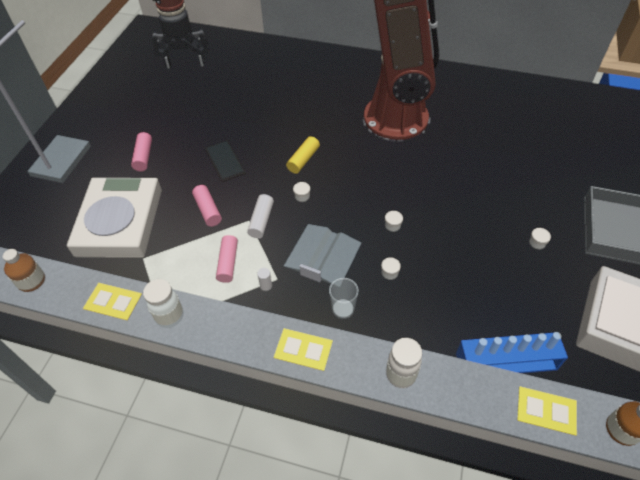

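Candidates in the top image: grey bar (387,234); pink look-alikes (398,182), (441,233) and (540,285); yellow (372,323); standing slug (359,168). I choose the grey one at (387,234), which lies right of the cradle (320,214), and check it in a close crop.

Run:
```python
from h import *
im=cv2.imread("pics/top.png")[140:290,240:470]
im=cv2.resize(im,None,fx=3.4,fy=3.4,interpolation=cv2.INTER_CUBIC);cv2.imwrite("pics/c1.png",im);print(im.shape)
```

```text
(510, 782, 3)
```

View pics/c1.png

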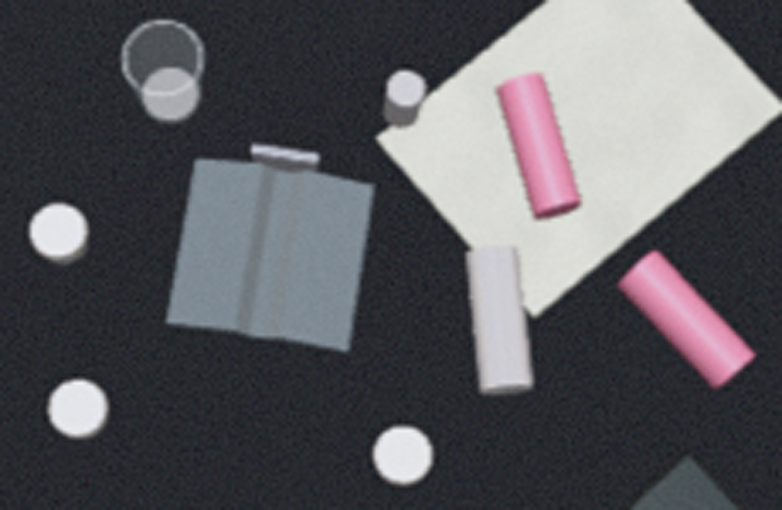

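The crop shows the bare grey bar with corners (467,248), (517,246), (532,386), (481,393). The cradle's corners are (195,158), (374,184), (349,351), (167,323). Jar_c is at (403,455), close to the bar's near end.

```bash
cat >> h.py <<'E'
def cr(u,v,z): return pix2w("pics/top.png",u/3.4+240,v/3.4+140,z)
E
python3 - <<'E'
from h import *
C=np.array([cr(*p,0) for p in[(195,158),(374,184),(349,351),(167,323)]])
print(C.round(3).tolist(), [np.linalg.norm(C[i]-C[i-1]).round(3) for i in range(4)])
c=C.mean(0); ax=(C[0]+C[1]-C[2]-C[3])[:2]; th=np.arctan2(ax[1],ax[0]); print("cradle",c,th)
def loc(p): d=np.array(p)[:2]-c[:2]; return np.round([d@[np.cos(th),np.sin(th)],d@[-np.sin(th),np.cos(th)]],4)
B=np.array([cr(*p,.022) for p in[(467,248),(517,246),(532,386),(481,393)]])
print("bar",B.mean(0),[np.linalg.norm(B[i]-B[i-1]).round(3) for i in range(4)],loc(B.mean(0)))
e=B[0]+B[1]-B[2]-B[3];print("bar ang",np.arctan2(e[1],e[0]), "rel",np.arctan2(e[1],e[0])-th)
print("ends", loc((B[0]+B[1])/2),loc((B[2]+B[3])/2))
for n,u,v,z in[("jc",403,455,.034),("jb",78,408,.034),("ja",58,231,.034),("slug",406,88,.06),("pinkA",650,255,.03),("pinkB",735,375,.022),("pinkleft",622,283,.022),("pink1 end",558,212,.022),("pink1 left",535,215,.022),("stop",286,155,.042),("stopbase",286,168,.035)]:
  p=cr(u,v,z);print(n,p.round(3),loc(p))
E
```

```text
[[0.663, -0.021, 0.0], [0.64, -0.179, 0.0], [0.49, -0.156, 0.0], [0.513, 0.001, 0.0]] [np.float64(0.151), np.float64(0.16), np.float64(0.152), np.float64(0.159)]
cradle [ 0.57630956 -0.08863117  0.        ] -0.14569153728892598
bar [ 0.51495411 -0.28357614  0.022     ] [np.float64(0.127), np.float64(0.043), np.float64(0.123), np.float64(0.044)] [-0.0324 -0.2018]
bar ang 0.07896120108939465 rel 0.22465273837832062
ends [ 0.0283 -0.1879] [-0.0931 -0.2157]
jc [ 0.395 -0.2    0.034] [-0.1631 -0.1363]
jb [0.433 0.071 0.034] [-0.1649  0.1373]
ja [0.586 0.093 0.034] [-0.0169  0.1812]
slug [ 0.707 -0.203  0.06 ] [ 0.1456 -0.0945]
pinkA [ 0.569 -0.412  0.03 ] [ 0.0394 -0.3215]
pinkB [ 0.466 -0.482  0.022] [-0.0517 -0.4052]
pinkleft [ 0.546 -0.389  0.022] [ 0.0135 -0.3019]
pink1 end [ 0.609 -0.336  0.022] [ 0.0679 -0.2403]
pink1 left [ 0.606 -0.316  0.022] [ 0.0622 -0.221 ]
stop [ 0.652 -0.101  0.042] [ 0.0769 -0.0014]
stopbase [ 0.643 -0.101  0.035] [ 0.0676 -0.0028]
```

```bash
cat >> h.py <<'E'
from scipy.spatial.transform import Rotation as Rn
CR=np.array([.5763,-.0886]); TH=-.1457
def c2w(x,y): return CR+Rn.from_euler('z',TH).as_matrix()[:2,:2]@[x,y]
def w2c(p): return Rn.from_euler('z',-TH).as_matrix()[:2,:2]@(np.array(p)[:2]-CR)
def st():
    o=r.observe(); q=o["tcp_rot"]; R=Rn.from_quat([*q[1:],q[0]]).as_matrix()
    print("t",round(o["time"],2),"tcp",o["tool_pos"].round(4),"cr",w2c(o["tool_pos"]).round(4),"yawY-TH",round(np.arctan2(R[1,1],R[0,1])-TH,4),"z",R[:,2].round(4),"F",o["force"].round(1),"gap",round(o["finger_gap"],2))
    return o,R
def go(cx,cy,z,yaw=None):
    "units of shift (tool axes), total, for target in cradle coords; yaw turn units"
    o,R=st(); p=np.array([*c2w(cx,cy),z]); print("shift units",(R.T@(p-o["tool_pos"])/.06).round(3))
    if yaw is not None: print("wz units",round(-(yaw-(np.arctan2(R[1,1],R[0,1])-TH))/(np.pi/4),3))
E
python3 -m inch '[1,0,0,0,0,0,-0.236,1,0,0,0,0,0,-0.236,1,0,0,0,0,0,-0.236,1,0,0,0,0,0,-0.236,1,0,0,0,0,0,-0.236,1,0,0,0,0,0,-0.236,1,0,0,0,0,0,-0.236,1,0,0,0,0,0,0]'
python3 -c "
from h import *
go(-.0235,-.252,.16,.225)"
```

```text
time: 1.1
tool_pos: [0.2141, -0.5868, 0.3032]
tcp_rot: [-0.001, 0.68, 0.733, 0.0]
force: [-0.1, 0.3, 0.2]
finger_gap: 1.002
grasp_force: 0.0
t 1.1 tcp [ 0.2141 -0.5868  0.3032] cr [-0.286  -0.5455] yawY-TH 0.22 z [-3.0e-04  1.2e-03 -1.0e+00] F [-0.1  0.3  0.2] gap 1.0
shift units [3.817 5.338 2.391]
wz units -0.006
```

```bash
python3 -m inch '[1,0.477,0.667,0,0,0,0,1,0.477,0.667,0,0,0,0,1,0.477,0.667,0,0,0,0,1,0.477,0.667,0,0,0,0,1,0.477,0.667,0,0,0,0,1,0.477,0.667,0,0,0,0,1,0.477,0.667,0,0,0,0,1,0.477,0.667,0,0,0,0]' >/dev/null
python3 -m inch '[1,0,0,0.5,0,0,0,1,0,0,0.5,0,0,0,1,0,0,0.5,0,0,0,1,0,0,0.5,0,0,0,1,0,0,0.39,0,0,0,1,0,0,0,0,0,0]'>/dev/null
python3 - <<'E'
from h import *
go(-.0235,-.252,.095,.225)
t=save("top","pics/t2.png")["frame"][140:290,260:490]; s=save("scene","pics/s2.png")["frame"][140:290,160:390]
f=lambda a:cv2.resize(a,None,fx=2.6,fy=2,interpolation=cv2.INTER_CUBIC)
cv2.imwrite("pics/c2.png",np.vstack([f(t),f(s)]))
E
```

```text
t 2.85 tcp [ 0.5143 -0.3331  0.1576] cr [-0.0258 -0.2509] yawY-TH 0.2197 z [-0.0048  0.004  -1.    ] F [-0.8 -0.  -0.7] gap 1.0
shift units [-0.032  0.038  1.043]
wz units -0.007
```

View pics/c2.png

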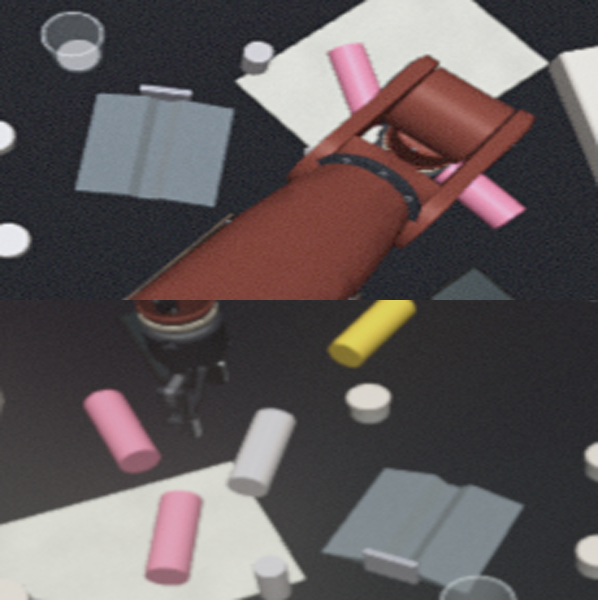

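The top view shows the arm hiding the bar. In the scene view the fingers hang near (185,410), between the pink piece at (120,430) and the bar at (262,450), as planned. I lower them.

```bash
python3 -m inch '[1,-0.03,0.04,0.35,0,0,0,1,0,0,0.35,0,0,0,1,0,0,0.33,0,0,0,1,0,0,0,0,0,0]'
python3 -m inch '[1,0,0,0.06,0,0,0,1,0,0,0.06,0,0,0,1,0,0,0,0,0,0]'
python3 - <<'E'
from h import *
st()
s=save("scene","pics/s3.png")["frame"][160:270,190:300]; w=save("wrist","pics/w3.png")["frame"]
cv2.imwrite("pics/c3.png",np.hstack([cv2.resize(s,(400,400),interpolation=cv2.INTER_CUBIC),cv2.resize(w,(400,400))]))
E
```

```text
time: 3.45
tool_pos: [0.5166, -0.3345, 0.0953]
tcp_rot: [-0.003, 0.68, 0.734, -0.0]
force: [-0.8, -0.0, 0.2]
finger_gap: 1.003
grasp_force: 0.0
time: 3.82
tool_pos: [0.5186, -0.3361, 0.0917]
tcp_rot: [0.0, 0.68, 0.734, 0.0]
force: [0.0, 1.0, 0.3]
finger_gap: 0.997
grasp_force: 0.0
t 3.83 tcp [ 0.5186 -0.3361  0.0917] cr [-0.0211 -0.2533] yawY-TH 0.2222 z [ 4.e-04 -3.e-04 -1.e+00] F [0.  1.  0.3] gap 1.0
```

View pics/c3.png

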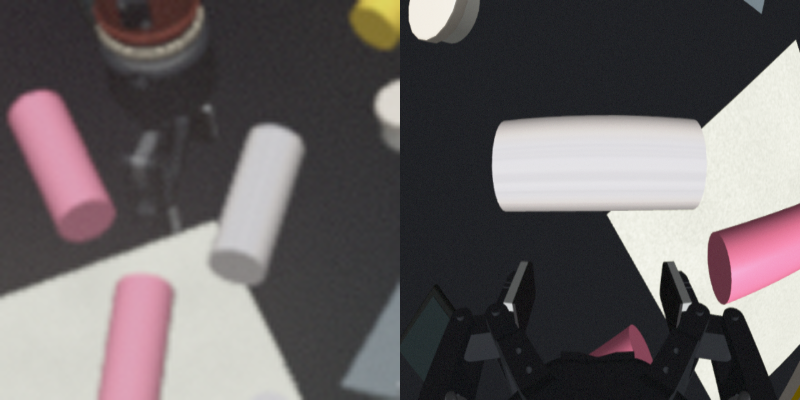

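In the wrist view the bar, (100..305, 120..210) in the right panel, lies square to the open fingertips at (120,265) and (270,265). The far finger clears the pink end. I test the tip height by going lower while watching the force.

```bash
python3 -m inch '[1,0,0,0.07,0,0,0,1,0,0,0.07,0,0,0,1,0,0,0,0,0,0,1,0,0,0,0,0,0]'
python3 -m inch '[1,0,0,0.06,0,0,0,1,0,0,0.06,0,0,0,1,0,0,0,0,0,0]'
python3 -m inch '[1,0,0,0.05,0,0,0,1,0,0,0.05,0,0,0,1,0,0,0,0,0,0]'
```

```text
time: 4.42
tool_pos: [0.5184, -0.336, 0.083]
tcp_rot: [-0.0, 0.68, 0.734, -0.0]
force: [1.0, -0.9, -0.3]
finger_gap: 1.002
grasp_force: 0.0
time: 4.8
tool_pos: [0.5181, -0.3357, 0.0753]
tcp_rot: [-0.001, 0.68, 0.734, -0.0]
force: [-0.0, -0.6, 1.1]
finger_gap: 1.001
grasp_force: 0.0
time: 5.18
tool_pos: [0.5182, -0.3358, 0.0695]
tcp_rot: [-0.0, 0.68, 0.734, -0.0]
force: [0.5, 1.6, 0.3]
finger_gap: 1.001
grasp_force: 0.0
```

No bench contact at TCP 0.0695, so the open tips are about 60 mm ahead of the TCP. I push at TCP z of about 0.078, with the tip at about 18 mm, and turn the bar gradually into line.

```bash
python3 -m inch '[1,0.1,0,-0.02,0,0,0,1,0.1,0,-0.02,0,0,0,1,0.08,0,-0.02,0,0,0,1,0.08,0,-0.02,0,0,0.02,1,0.08,0,-0.02,0,0,0.03,1,0.08,0,-0.02,0,0,0.03,1,0.08,0,-0.02,0,0,0.03,1,0.08,0,-0.01,0,0,0.03]'
python3 - <<'E'
from h import *
st()
s=save("scene","pics/s4.png")["frame"][150:290,190:370]; w=save("wrist","pics/w4.png")["frame"]
cv2.imwrite("pics/c4.png",np.hstack([cv2.resize(s,(400,311),interpolation=cv2.INTER_CUBIC),cv2.resize(w,(400,311))]))
E
```

```text
time: 6.18
tool_pos: [0.5164, -0.295, 0.079]
tcp_rot: [0.0, 0.719, 0.695, 0.0]
force: [-0.7, -0.4, 0.3]
finger_gap: 1.004
grasp_force: 0.1
t 6.17 tcp [ 0.5164 -0.295   0.079 ] cr [-0.0293 -0.2129] yawY-TH 0.1107 z [ 1.e-04 -1.e-04 -1.e+00] F [-0.7 -0.4  0.3] gap 1.0
```

View pics/c4.png

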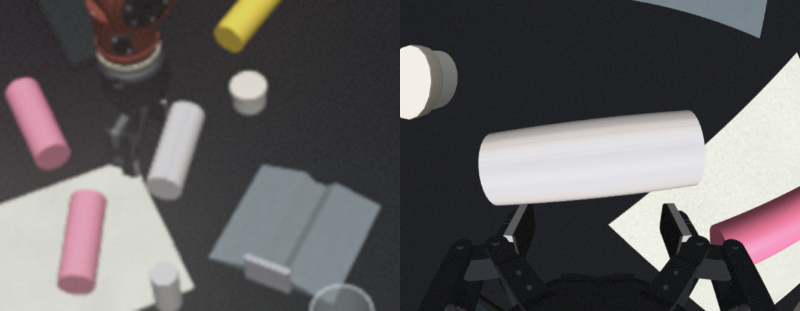

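The near end of the bar, left edge (485,170) in the wrist panel, touches the near finger. The far end stands about 0.1 rad ahead. I keep pushing gently and follow the bar's upper and lower edges numerically.

```bash
cat > e.py <<'E'
from h import *
import sys
st(); im=save("wrist",f"pics/w{sys.argv[1]}.png")["frame"]
m=(im.min(2)>140).astype(np.uint8); m[400:]=0
n,l,s,c=cv2.connectedComponentsWithStats(m)
k=max(range(1,n),key=lambda i:(l[150:330,150:480]==i).sum()); b=l==k
print("bbox",s[k])
for u in(150,200,250,300,350,400,450):
    v=np.where(b[:,u])[0]; print(u,(v.min(),v.max()) if len(v) else None)
E
python3 -m inch '[1,0.08,0,0,0,0,0.02,1,0.08,0,0,0,0,0.02,1,0.08,0,0,0,0,0.02,1,0.08,0,0,0,0,0.02]'>/dev/null; python3 e.py 5
```

```text
t 6.78 tcp [ 0.5174 -0.2757  0.0788] cr [-0.0311 -0.1937] yawY-TH 0.0483 z [-1.e-04  2.e-04 -1.e+00] F [0.3 0.3 0.2] gap 1.0
bbox [  114    95   526   305 74114]
150 (np.int64(214), np.int64(322))
200 (np.int64(204), np.int64(317))
250 (np.int64(195), np.int64(310))
300 (np.int64(186), np.int64(303))
350 (np.int64(177), np.int64(386))
400 (np.int64(170), np.int64(399))
450 (np.int64(164), np.int64(324))
```

Rolling is nearly free, so one finger alone does not turn the bar: it still sits about 0.15 rad off the tool. I pause to see whether it drifts.

```bash
python3 -m inch '[1,0,0,0,0,0,0,1,0,0,0,0,0,0,1,0,0,0,0,0,0,1,0,0,0,0,0,0]'>/dev/null; python3 e.py 6;python3 -m inch '[1,0,0,0,0,0,0,1,0,0,0,0,0,0,1,0,0,0,0,0,0,1,0,0,0,0,0,0]'>/dev/null; python3 e.py 7
python3 - <<'E'
from h import *
w=cv2.imread("pics/w7.png")
cv2.imwrite("pics/c7.png",w)
E
```

```text
t 7.33 tcp [ 0.5174 -0.2762  0.0789] cr [-0.031  -0.1942] yawY-TH 0.0492 z [ 0. -0. -1.] F [ 0.4 -0.6 -0.3] gap 1.0
bbox [  107   140   368   165 42201]
150 (np.int64(191), np.int64(303))
200 (np.int64(180), np.int64(297))
250 (np.int64(170), np.int64(290))
300 (np.int64(161), np.int64(283))
350 (np.int64(153), np.int64(275))
400 (np.int64(146), np.int64(267))
450 (np.int64(141), np.int64(258))
t 7.88 tcp [ 0.5174 -0.2761  0.0789] cr [-0.031  -0.1941] yawY-TH 0.0494 z [ 0. -0. -1.] F [-0.4  0.5 -0. ] gap 1.0
bbox [  108   141   367   164 42169]
150 (np.int64(192), np.int64(303))
200 (np.int64(181), np.int64(297))
250 (np.int64(170), np.int64(290))
300 (np.int64(161), np.int64(283))
350 (np.int64(153), np.int64(275))
400 (np.int64(146), np.int64(267))
450 (np.int64(142), np.int64(259))
```

View pics/c7.png

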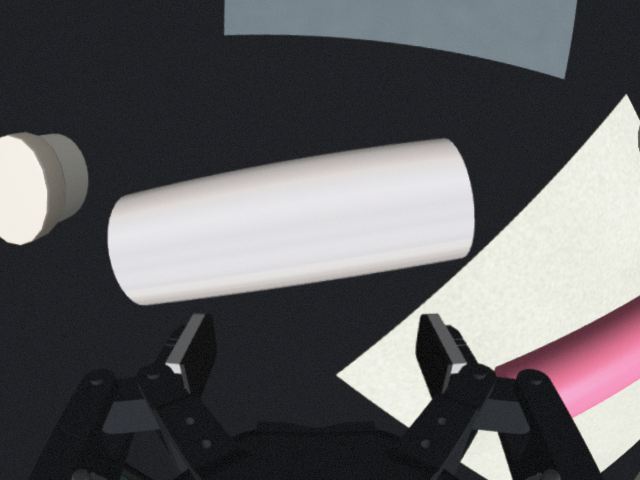

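The bar stopped by itself, with corners (118,200), (143,304), (448,139), (468,257) in the wrist image. I locate it from these.

```bash
cat >> h.py <<'E'
def wr(fn,u,v,z):
    d=np.load(fn+".npz"); K,V=d["K"],d["V"]; x=(u-K[0,2])/K[0,0]; y=(v-K[1,2])/K[1,1]; t=np.hypot(x,y); 
    ray=np.array([np.sin(t)*x/t,-np.sin(t)*y/t,-np.cos(t)]); R,T=V[:3,:3],V[:3,3]; o=-R.T@T; w=R.T@ray; return o+w*(z-o[2])/w[2]
E
python3 - <<'E'
from h import *
f="pics/w7.png"
B=np.array([w2c(wr(f,*p,.022)) for p in[(118,200),(448,139),(468,257),(143,304)]])
print(B.round(4).tolist(),[np.linalg.norm(B[i]-B[i-1]).round(3) for i in range(4)])
e=B[1]+B[2]-B[0]-B[3]; print("c",B.mean(0),"ang",np.arctan2(e[1],e[0]))
print("cradle corners",[w2c(wr(f,*p,0)).round(4).tolist() for p in[(224,35),(565,78)]], "jarc",w2c(wr(f,18,188,.034)))
print("tip",[w2c(wr(f,*p,.018)).round(4) for p in [(205,315),(425,315)]]); st()
E
```

```text
[[-0.11, -0.1398], [0.0123, -0.1124], [0.0271, -0.1565], [-0.1041, -0.1844]] [np.float64(0.045), np.float64(0.125), np.float64(0.046), np.float64(0.134)]
c [-0.04364867 -0.14827546] ang 0.2146094331380878
cradle corners [[-0.0733, -0.075], [0.0784, -0.0753]] jarc [-0.15354642 -0.1320271 ]
tip [array([-0.0775, -0.1893]), array([ 0.0149, -0.1847])]
t 7.92 tcp [ 0.5174 -0.2761  0.0789] cr [-0.031  -0.1941] yawY-TH 0.0493 z [-0.  0. -1.] F [ 1.3 -0.5 -0.2] gap 1.0
```

```bash
python3 -m inch '[1,0,0,-0.4,0,0,0,1,0,0,-0.4,0,0,-0.1,1,0,0,-0.1,0,0,-0.2,1,0,0,0,0,0,-0.22,1,0,0,0,0,0,-0.22,1,0,0,0,0,0,-0.22,1,0,0,0,0,0,-0.22,1,0,0,0,0,0,-0.17]'
python3 -m inch '[1,0,0,0,0,0,0]' >/dev/null
python3 -c "
from h import *
go(-.044,-.148,.135,1.11);print(r.observe()['joints'].round(2))"
```

```text
time: 8.93
tool_pos: [0.5174, -0.2761, 0.1329]
tcp_rot: [-0.0, 0.297, 0.955, 0.0]
force: [-0.2, -0.1, 0.2]
finger_gap: 0.999
grasp_force: 0.0
t 9.05 tcp [ 0.5174 -0.2761  0.1329] cr [-0.031 -0.194] yawY-TH 1.1081 z [-1.e-04  1.e-04 -1.e+00] F [0.2 0.6 0.5] gap 1.0
shift units [ 0.536  0.59  -0.035]
wz units -0.002
[-0.61  0.34  1.82  0.    0.99 -1.57]
```

```bash
python3 -m inch '[1,0.26,0.3,0,0,0,0,1,0.28,0.29,0,0,0,0,1,0,0,0,0,0,-0.13,1,0,0,0,0,0,-0.12,1,0,0,0,0,0,0]' >/dev/null
python3 -m inch '[1,0,0,0.3,0,0,0,1,0,0,0.2,0,0,0,1,0,0,0.2,0,0,0,1,0,0,0.2,0,0,0,1,0,0,0,0,0,0]'
python3 - <<'E'
from h import *
st(); save("wrist","pics/w8.png")
E
```

```text
time: 10.3
tool_pos: [0.51, -0.2281, 0.0772]
tcp_rot: [-0.002, 0.204, 0.979, 0.001]
force: [0.3, 0.4, -0.1]
finger_gap: 0.995
grasp_force: 0.0
t 10.3 tcp [ 0.51   -0.2281  0.0772] cr [-0.0453 -0.1476] yawY-TH 1.3057 z [-0.0027  0.0017 -1.    ] F [ 0.3  0.4 -0.1] gap 1.0
```

View pics/w8.png

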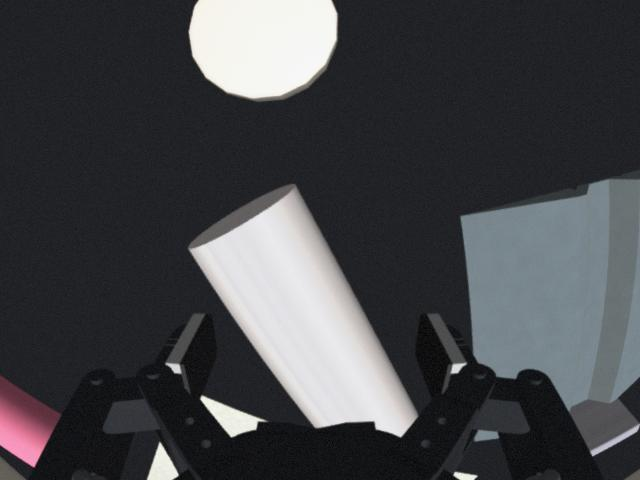

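The bar, with its near end at (190..298, 185..250), now lies between the two fingers, the cradle at right. Turning the tool applies a couple that swings the bar into line.

```bash
cat > a.py <<'E'
from h import *
import sys
f=f"pics/w{sys.argv[1]}.png"; st(); im=save("wrist",f)["frame"]
m=(im.min(2)>120).astype(np.uint8); m[385:]=0; m[:150]=0
n,l,s,c=cv2.connectedComponentsWithStats(m); k=max(range(1,n),key=lambda i:(l[250:380,220:400]==i).sum()); b=l==k
print("bbox",s[k]); y0,h=s[k][1],s[k][3]
for side in(0,1):
    P=[]
    for v in range(y0+(85 if side==0 else 20),375,10):
        u=np.where(b[v])[0]; u=u.min() if side==0 else u.max(); P.append(w2c(wr(f,u,v,.022)))
    P=np.array(P); q=np.polyfit(P[:,0],P[:,1],1); print("side",side,"ang",np.arctan(q[0]).round(4),"y at mid x",np.polyval(q,-.044).round(4),"res",np.abs(P[:,1]-np.polyval(q,P[:,0])).max().round(4))
E
python3 a.py 8
python3 -m inch '[1,0,0,0,0,0,0.1,1,0,0,0,0,0,0.1,1,0,0,0,0,0,0.08,1,0,0,0,0,0,0.08,1,0,0,0,0,0,0.07,1,0,0,0,0,0,0.07,1,0,0,0,0,0,0.06,1,0,0,0,0,0,0]'; python3 a.py 9
```

```text
t 10.35 tcp [ 0.5106 -0.2284  0.0781] cr [-0.0447 -0.1479] yawY-TH 1.3058 z [-1.3e-03  8.0e-04 -1.0e+00] F [ 0.3 -0.4 -1.4] gap 1.0
bbox [  190   186   212   199 21943]
side 0 ang 0.2119 y at mid x -0.1719 res 0.0002
side 1 ang 0.2134 y at mid x -0.1249 res 0.0002
time: 11.4
tool_pos: [0.5116, -0.2289, 0.0797]
tcp_rot: [0.001, 0.412, 0.911, -0.0]
force: [0.4, -0.1, 0.3]
finger_gap: 0.997
grasp_force: 0.2
t 11.4 tcp [ 0.5116 -0.2289  0.0797] cr [-0.0437 -0.1482] yawY-TH 0.8667 z [ 1.4e-03 -8.0e-04 -1.0e+00] F [ 0.4 -0.1  0.3] gap 1.0
bbox [  164   201   262   184 23511]
side 0 ang 0.1033 y at mid x -0.1752 res 0.0001
side 1 ang 0.0861 y at mid x -0.1274 res 0.0024
```

```bash
python3 -m inch '[1,0,0,0,0,0,0.05,1,0,0,0,0,0,0.05,1,0,0,0,0,0,0.03,1,0,0,0,0,0,0,1,0,0,0,0,0,0]'; python3 a.py 10
```

```text
time: 12.08
tool_pos: [0.5112, -0.2287, 0.079]
tcp_rot: [0.0, 0.458, 0.889, -0.0]
force: [0.6, -0.8, -0.1]
finger_gap: 1.0
grasp_force: 0.6
t 12.07 tcp [ 0.5112 -0.2287  0.079 ] cr [-0.0441 -0.1481] yawY-TH 0.7646 z [ 4.e-04 -3.e-04 -1.e+00] F [ 0.6 -0.8 -0.1] gap 1.0
bbox [  164   202   262   183 23605]
side 0 ang 0.0002 y at mid x -0.175 res 0.0002
side 1 ang -0.0164 y at mid x -0.127 res 0.0027
```

The bar is now within about 0.01 rad of the groove. I release, lift, return to yaw 0 and go behind it.

```bash
python3 -m inch '[1,0,0,0,0,0,-0.1,1,0,0,-0.3,0,0,0,1,0,0,-0.4,0,0,0,1,0,0,-0.3,0,0,0,1,0,0,0,0,0,0.21,1,0,0,0,0,0,0.22,1,0,0,0,0,0,0.22,1,0,0,0,0,0,0.22]'>/dev/null
python3 -m inch '[1,0,0,0,0,0,0.2,1,0,0,0,0,0,0]' >/dev/null
python3 -c "
from h import *
go(-.044,-.197,.078,0)"
```

```text
t 13.38 tcp [ 0.5112 -0.2287  0.1397] cr [-0.0441 -0.148 ] yawY-TH 0.0036 z [ 7.e-04 -4.e-04 -1.e+00] F [-0.4 -0.1  0.2] gap 1.0
shift units [-0.816 -0.002  1.029]
wz units 0.005
```

```bash
python3 -m inch '[1,-0.41,0,0,0,0,0.005,1,-0.41,0,0,0,0,0,1,0,0,0.35,0,0,0,1,0,0,0.35,0,0,0,1,0,0,0.33,0,0,0,1,0,0,0,0,0,0]'
python3 e.py 11
python3 - <<'E'
from h import *
f="pics/w11.png"; im=cv2.imread(f); b=im.min(2)>140
for u in(150,400):
    v=np.where(b[:330,u])[0]; print([w2c(wr(f,u,x,.022)).round(4) for x in(v.min(),v.max())])
E
```

```text
time: 14.12
tool_pos: [0.5025, -0.2762, 0.0752]
tcp_rot: [-0.002, 0.757, 0.654, -0.001]
force: [-0.5, 0.5, -0.8]
finger_gap: 0.997
grasp_force: 0.0
t 14.12 tcp [ 0.5025 -0.2762  0.0752] cr [-0.0457 -0.1964] yawY-TH -0.0006 z [-0.0036  0.0026 -1.    ] F [-0.5  0.5 -0.8] gap 1.0
bbox [  132    84   508   295 71015]
150 (np.int64(171), np.int64(283))
200 (np.int64(167), np.int64(287))
250 (np.int64(166), np.int64(287))
300 (np.int64(164), np.int64(288))
350 (np.int64(165), np.int64(288))
400 (np.int64(165), np.int64(287))
450 (np.int64(167), np.int64(324))
[array([-0.105 , -0.1272]), array([-0.1113, -0.1713])]
[array([-0.0169, -0.1265]), array([-0.0138, -0.172 ])]
```

```bash
python3 -m inch '[1,0.1,0,0,0,0,0,1,0.1,0,0,0,0,0,1,0.08,0,0,0,0,0,1,0.08,0,0,0,0,0,1,0.08,0,0,0,0,0,1,0.08,0,0,0,0,0,1,0.08,0,0,0,0,0,1,0.08,0,0,0,0,0]'>/dev/null
python3 -m inch '[1,0.08,0,0,0,0,0,1,0.08,0,0,0,0,0,1,0.08,0,0,0,0,0,1,0.08,0,0,0,0,0,1,0.08,0,-0.01,0,0,0,1,0.08,0,-0.01,0,0,0,1,0.08,0,-0.01,0,0,0,1,0.08,0,-0.01,0,0,0]'
python3 e.py 12
```

```text
time: 16.18
tool_pos: [0.5156, -0.1986, 0.0796]
tcp_rot: [0.0, 0.757, 0.653, 0.0]
force: [0.2, -0.3, -0.6]
finger_gap: 1.001
grasp_force: 0.1
t 16.18 tcp [ 0.5156 -0.1986  0.0796] cr [-0.0441 -0.1176] yawY-TH -0.0016 z [ 1.e-04 -0.e+00 -1.e+00] F [ 0.2 -0.3 -0.6] gap 1.0
bbox [  140   206   357   115 38833]
150 (np.int64(215), np.int64(307))
200 (np.int64(208), np.int64(318))
250 (np.int64(207), np.int64(320))
300 (np.int64(207), np.int64(320))
350 (np.int64(207), np.int64(320))
400 (np.int64(208), np.int64(319))
450 (np.int64(208), np.int64(317))
```

```bash
python3 -m inch '[1,0.08,0,0,0,0,0,1,0.08,0,0,0,0,0,1,0.08,0,0,0,0,0,1,0.08,0,0,0,0,0,1,0.08,0,-0.01,0,0,0,1,0.08,0,-0.01,0,0,0,1,0.08,0,-0.01,0,0,0,1,0.08,0,-0.01,0,0,0]'
python3 e.py 13
```

```text
time: 17.23
tool_pos: [0.5211, -0.1606, 0.0819]
tcp_rot: [-0.0, 0.757, 0.653, -0.0]
force: [-0.7, -3.8, 1.5]
finger_gap: 0.999
grasp_force: 1.9
t 17.23 tcp [ 0.5211 -0.1606  0.0819] cr [-0.0441 -0.0792] yawY-TH -0.0016 z [-1.e-04  0.e+00 -1.e+00] F [-0.7 -3.8  1.5] gap 1.0
bbox [  133   210   372   120 42316]
150 (np.int64(213), np.int64(322))
200 (np.int64(211), np.int64(326))
250 (np.int64(211), np.int64(328))
300 (np.int64(211), np.int64(329))
350 (np.int64(210), np.int64(329))
400 (np.int64(211), np.int64(328))
450 (np.int64(212), np.int64(326))
```

View pics/w13.png

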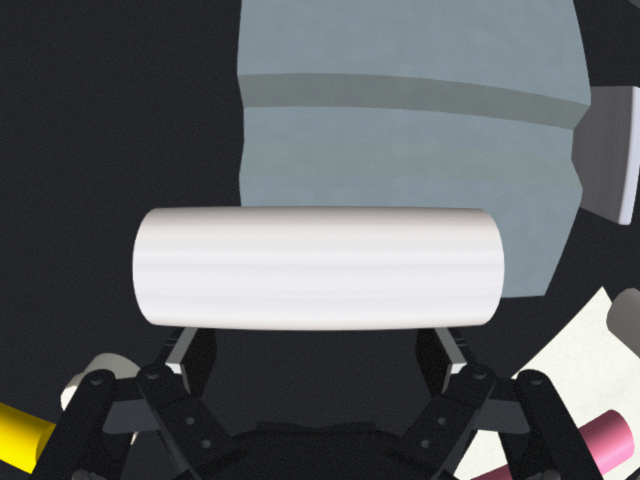

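The bar is on the ramp, square, and held by both fingers, with its edges at rows 211 and 328. Jar_c is clear at (100,385). I push it over the lip.

```bash
python3 -m inch '[1,0.08,0,-0.01,0,0,0,1,0.08,0,-0.01,0,0,0,1,0.08,0,-0.01,0,0,0,1,0.07,0,0,0,0,0,1,0.06,0,0,0,0,0,1,0.06,0,0,0,0,0,1,0.06,0,0,0,0,0,1,0.03,0,0,0,0,0]'
python3 -m inch '[1,0,0,0,0,0,0,1,0,0,0,0,0,0]' >/dev/null;python3 e.py 14
```

```text
time: 18.27
tool_pos: [0.5253, -0.1292, 0.0833]
tcp_rot: [-0.001, 0.757, 0.653, -0.0]
force: [-0.0, -0.6, 0.1]
finger_gap: 0.998
grasp_force: 0.0
t 18.52 tcp [ 0.5257 -0.13    0.0836] cr [-0.044  -0.0483] yawY-TH -0.0017 z [-1.e-04  1.e-04 -1.e+00] F [-0.7 -0.5 -0.3] gap 1.0
bbox [  132   152   373   123 43368]
150 (np.int64(158), np.int64(269))
200 (np.int64(154), np.int64(272))
250 (np.int64(153), np.int64(273))
300 (np.int64(152), np.int64(273))
350 (np.int64(152), np.int64(274))
400 (np.int64(154), np.int64(274))
450 (np.int64(157), np.int64(273))
```

```bash
python3 - <<'E'
from h import *
f="pics/w14.png"
for u,a,b in((200,154,272),(400,154,274)):
    print([w2c(wr(f,u,x,.026)).round(4) for x in(a,b)])
print("end",w2c(wr(f,132,215,.03)),w2c(wr(f,505,215,.03)))
E
python3 -m inch '[1,-0.2,0,-0.1,0,0,0,-1,0,0,-0.5,0,0,0,-1,0,0,-0.5,0,0,0,-1,0,0,0,0,0,0]'>/dev/null
python3 -c "
from h import *
go(-.15,.001,.135,0)"; python3 a.py 15
```

```text
[array([-0.0846,  0.0254]), array([-0.0887, -0.0199])]
[array([-0.0141,  0.0248]), array([-0.0113, -0.0207])]
end [-0.11277282  0.00457231] [0.02809662 0.00435708]
t 19.07 tcp [ 0.5262 -0.1437  0.1531] cr [-0.0416 -0.0618] yawY-TH -0.0023 z [ 0.0067 -0.003  -1.    ] F [ 0.9  0.6 -0.2] gap 0.38
shift units [ 1.043 -1.811  0.286]
wz units -0.003
t 19.07 tcp [ 0.5262 -0.1437  0.1531] cr [-0.0416 -0.0618] yawY-TH -0.0023 z [ 0.0067 -0.003  -1.    ] F [ 0.9  0.6 -0.2] gap 0.38
bbox [  187   150   316   124 31662]Traceback (most recent call last):
  File "a.py", line 10, in <module>
    u=np.where(b[v])[0]; u=u.min() if side==0 else u.max(); P.append(w2c(wr(f,u,v,.022)))
                           ~~~~~^^
    return umr_minimum(a, axis, None, out, keepdims, initial, where)
ValueError: zero-size array to reduction operation minimum which has no identity
```

The bar dropped into the groove: centre y is about +2.5 mm (the cradle estimate is biased the same way), with its near end at x of about -0.105. Next I go to that end with shut fingers.

```bash
python3 -m inch '[-1,0.3,-0.45,0,0,0,0,-1,0.3,-0.45,0,0,0,0,-1,0.25,-0.45,0,0,0,0,-1,0.22,-0.46,0,0,0,0,-1,0,0,0,0,0,0,-1,0,0,0,0,0,0]'>/dev/null
python3 - <<'E'
from h import *
go(-.15,.0025,.092,0); f="pics/w16.png"; a=save("wrist",f)["frame"]; t=save("top","pics/t16.png")["frame"][130:290,230:400]
cv2.imwrite("pics/c16.png",np.hstack([cv2.resize(a,(400,300)),cv2.resize(t,(400,300),interpolation=cv2.INTER_CUBIC)]))
E
```

```text
t 19.88 tcp [ 0.4264 -0.0629  0.1494] cr [-0.152   0.0036] yawY-TH -0.0018 z [ 4.e-04 -3.e-04 -1.e+00] F [ 0.3 -0.6 -0.6] gap -0.0
shift units [-0.019  0.033  0.957]
wz units -0.002
```

View pics/c16.png

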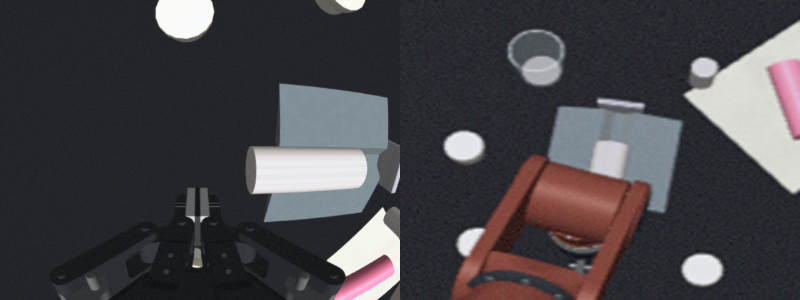

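In the wrist view the bar lies in the groove, near end at (250,170), and the shut fingers stand at (197,205), clear of it. The top view shows the groove still free towards the stop. I descend and push endways.

```bash
python3 -m inch '[-1,-0.02,0.03,0.35,0,0,0,-1,0,0,0.35,0,0,0,-1,0,0,0.25,0,0,0,-1,0,0,0,0,0,0]'>/dev/null
python3 -c "
from h import *
st()"
python3 -m inch '[-1,0,0.12,0,0,0,0,-1,0,0.12,0,0,0,0,-1,0,0.12,0,0,0,0,-1,0,0.1,0,0,0,0,-1,0,0.1,0,0,0,0,-1,0,0.1,0,0,0,0,-1,0,0.1,0,0,0,0,-1,0,0.1,0,0,0,0]'
python3 -m inch '[-1,0,0.1,0,0,0,0,-1,0,0.1,0,0,0,0,-1,0,0.1,0,0,0,0]'
python3 -c "
from h import *
st()"
```

```text
t 20.48 tcp [ 0.427  -0.0639  0.0915] cr [-0.1513  0.0027] yawY-TH -0.002 z [-2.9e-03  9.0e-04 -1.0e+00] F [-0.1  0.6 -0.4] gap 0.0
time: 21.48
tool_pos: [0.4785, -0.0714, 0.0923]
tcp_rot: [-0.0, 0.757, 0.653, -0.0]
force: [-1.2, -0.0, -1.2]
finger_gap: -0.0
grasp_force: 1.0
time: 21.85
tool_pos: [0.4968, -0.0742, 0.0926]
tcp_rot: [-0.0, 0.757, 0.653, -0.0]
force: [-1.7, 0.9, -0.2]
finger_gap: 0.001
grasp_force: 1.0
t 21.85 tcp [ 0.4968 -0.0742  0.0926] cr [-0.0808  0.0027] yawY-TH -0.0017 z [-1.e-04  1.e-04 -1.e+00] F [-1.7  0.9 -0.2] gap 0.0
```

Contact at about 2 N. About 20 mm remain, so I slow down towards the stop.

```bash
python3 -m inch '[-1,0,0.06,0,0,0,0,-1,0,0.05,0,0,0,0,-1,0,0.04,0,0,0,0,-1,0,0.04,0,0,0,0]'
for i in 1 2 3; do python3 -m inch '[-1,0,0.03,0,0,0,0,-1,0,0.03,0,0,0,0]' | grep -E 'pos|^force'; done
```

```text
time: 22.35
tool_pos: [0.5077, -0.0759, 0.0927]
tcp_rot: [-0.0, 0.757, 0.653, -0.0]
force: [-2.3, 1.3, 0.6]
finger_gap: -0.003
grasp_force: 1.4
tool_pos: [0.5113, -0.0764, 0.0927]
force: [-2.3, 0.2, 1.5]
tool_pos: [0.5149, -0.0769, 0.0927]
force: [-3.0, -0.2, 0.0]
tool_pos: [0.5185, -0.0775, 0.0927]
force: [-3.7, -0.7, 0.9]
```

```bash
for i in 1 2; do python3 -m inch '[-1,0,0.03,0,0,0,0,-1,0,0.03,0,0,0,0]' | grep -E 'pos|^force'; done
```

```text
tool_pos: [0.5208, -0.0777, 0.0924]
force: [-8.1, 1.4, 4.2]
tool_pos: [0.5213, -0.0775, 0.0913]
force: [-14.6, 1.5, 7.0]
```

The force rises while the motion stalls, so the bar is against the stop. I back off and check.

```bash
python3 -m inch '[-1,0,-0.1,0,0,0,0,-1,0,-0.2,0,0,0,0,-1,0,-0.4,0,0,0,0,-1,0,-0.5,0,0,0,0,-1,0,-0.1,-0.4,0,0,0,-1,0,0,-0.4,0,0,0,-1,0,0,0,0,0,0,-1,0,0,0,0,0,0]'
python3 - <<'E'
from h import *
st(); a=save("wrist","pics/w17.png")["frame"][120:380,300:640]; t=save("scene","pics/s17.png")["frame"][210:300,270:380]
cv2.imwrite("pics/c17.png",np.hstack([cv2.resize(a,(420,321)),cv2.resize(t,(380,321),interpolation=cv2.INTER_CUBIC)]))
E
```

```text
time: 24.6
tool_pos: [0.4483, -0.067, 0.1404]
tcp_rot: [0.0, 0.757, 0.653, 0.0]
force: [0.1, 0.9, -0.3]
finger_gap: -0.002
grasp_force: 0.0
t 24.6 tcp [ 0.4483 -0.067   0.1404] cr [-0.1298  0.0028] yawY-TH -0.0017 z [ 7.e-04 -1.e-04 -1.e+00] F [ 0.1  0.9 -0.3] gap -0.0
```

View pics/c17.png

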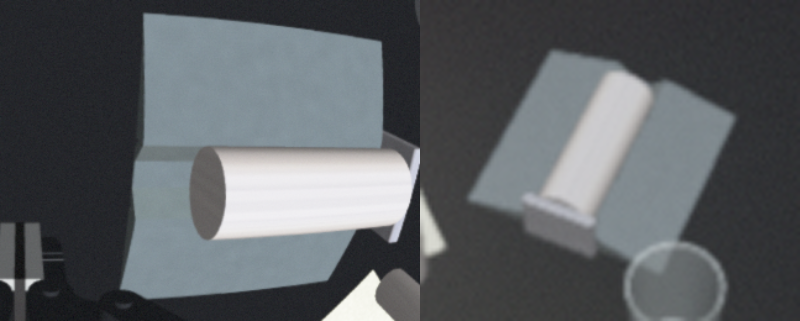

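The bar lies in the groove. Its far end touches the stop plate in both views (wrist (410,190), scene (555,205)), and its free end is inside the groove at (207,193). The robot is clear, so I hand in.

```bash
python3 -c "
from station import r
print(r.job_done())"
```

```text
the job is handed in; nothing more can be done
None
```

I rolled the bar up the ramp into the V-groove and pushed it endways against the end stop, and handed the job in after about 25 s of the 58 s allowed; the result of the judging was not reported back.

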